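Tare, box, weigh and print a concrete sample

ROBOT

A 6-joint arm with a two-finger parallel gripper is mounted at the origin on the work surface. World frame = base frame: x ahead of the robot, y to its left, z up, the work surface at z = 0. Lengths are in m, angles in rad, forces in N, time in s.
With the tool pointing down it reaches from about 0.375 to 0.9 m from the base axis. Payload 3.1 kg.
Tool frame: the origin (TCP) lies between the finger pads; the fingertips stand 8 mm ahead of it and the grasp point (between the pads) lies 11 mm behind it; z points along the fingers, y is the line along which they close (so a half turn about z gives the same grasp; the last joint's range is limited). The gripper opens to 87 mm and grips with 3 to 60 N. Pads are 19 mm wide; open, the fingers measure 117 mm over their backs; the gripper's body (75 mm by 190 mm) begins 51 mm behind the grasp point.
Start: joints at [-1.419, 0.527, 1.433, -0, 1.181, -0.178], TCP at [0.203, -0.591, 0.231] pointing down, gripper open.
Joint ranges: [-3.08, 3.08], [-0.75, 2.2], [0.22, 2.44], [-1.43, 4.57], [0, 2.65], [-2.85, 2.85]. Speed limits (rad/s): [2.79, 2.79, 3.14, 3.14, 3.14, 3.14].

INTERFACE

Orientations are given as a unit quaternion [x, y, z, w].
In Python, from rig import robot gives the robot as it stands.
- The arm moves only by the tool move_arm, never from a script. Its argument "motion" is text: rows parted by semicolons, each of 5 numbers parted by spaces: the opening, from -1 (shut) to 1 (fully open), then the shift along the tool's x, y, z normalised to -1 to 1, where 1 is 0.2 m, then the turn about the tool's z normalised to -1 to 1, where 1 is pi rad. A call has 1 to 12 rows; each row is the pose to reach, as a shift and turn from the pose commanded when the call began, along the tool's axes at that moment, turning the shorter way round; what a row does not reach only later rows make up. A row lasts 1/12 s, in which the tool goes at most 41.7 mm and 7.16 degrees, less where a joint would pass 70% of its speed; a pose out of reach is approached as far as the arm can. A call with a number of a shift or a turn outside -1 to 1 is refused whole. A call with a gripper value outside its range is refused whole. The fingers move at their own pace and stop on an object; "newtons" is the grip in N (left out, the last holds). Time passes only in rows, so rows that repeat a pose let the fingers close. It gives the time, the measured TCP pose, the force, the opening and the grip force at its end, in the units of the state.
- robot.get_obs(): the state, without advancing time (a new reading comes with each control period).
- robot.camera(name): name is "scene" or "side" or "wrist"; returns (picture, depth): 420x560x3 uint8, red, green, blue; 420x560 float32, m along the optical axis (not along the pixel's ray), 0 where there is no reading.
- robot.camera_model(name): a dict with "mtx" (3x3 intrinsics, pixels), "position" and "attitude" of the camera in the world. Camera axes: x right, y down, z forward; pixel columns grow to the right and rows downward; lengths in m; the calibration is good to about 2 mm. A picture is of the moment at which its call begins: read the wrist's pose just before it. camera_model takes no time and is no camera call; for the wrist camera it gives the pose at the moment of the call.
- robot.hand_in(): hands the job in; it is judged then, once.
The state is a dict: "time": time; "q": joint angles; "joint_velocities": joint speeds; "joint_torque": joint torques, N m; "position": TCP position; "tool_rot": TCP orientation; "ft_force": force on the tool from outside, world axes, zero at the start; "moment": the same for the moment, N m; "grip_width": finger opening in m; "grip_force": force on a finger pad.
Only numpy, scipy, OpenCV 4.12 (cv2) and the standard library are available. Lean on these libraries where they do the work, as an engineer would, in place of code of your own. Each camera call takes 0.05 s, during which the arm holds its last target. There are 200 camera calls.

TASK

Weigh the white-banded sample block: press the blue key fully down to tare the scale while its carton is still empty (not again once the block is in), then lay the block flat in the carton, setting it down rather than dropping it. Fold the short flap fully down, then the long flap over it until the carton is closed flat; only then press the yellow key fully and after it the green key, one key at a time, letting each spring back. Do not press the red key, and leave the other blocks, cores, tube, sieve and brush where they stand.

Things in the scene. Friction and masses are not known exactly. Their poses are not given: they have to be found in the camera images.
- sample: the sample to weigh: kraft-wrapped concrete block with a white band round its middle, 76 (own x) x 48 (own y) x 40 tall, about 0.34 kg; origin at the centre of its underside
- carton: open cardboard carton fixed on the steel platform of the scale (platform 180 x 180, its top 35 above the table); carton 120 (own x) x 132 (own y) x 62 tall outside, walls and floor 4 thick; origin at the centre of its underside, which is 35 above the table. The short flap is hinged on the +x wall, the long flap on the -x wall; there are no flaps on the y walls
- flap_short (a joint): angle of the short plain flap (60 long, 126 wide, 3 thick), rad: 0 = closed level over the carton, 1.57 = upright, more = leaning outward; stays where it is left, stop at 0
- flap_short_hinge (a point): middle of the short flap's hinge line, 63.5 above the carton's underside, at carton x +58; the hinge runs along carton y
- flap_short_edge (a point): middle of the short flap's free edge, 60 from its hinge
- flap_long (a joint): angle of the long flap (84 long, 126 wide, 3 thick, with a white patch), rad: 0 = closed level over the short flap, 1.57 = upright, more = leaning outward; stays where it is left, stop at 0
- flap_long_hinge (a point): middle of the long flap's hinge line, 67.5 above the carton's underside, at carton x -58; the hinge runs along carton y
- flap_long_edge (a point): middle of the long flap's free edge, 84 from its hinge
- console: grey key console, 140 (own x) x 170 (own y) x 45 tall, fixed, with four round keys in a 2 x 2 group (rows 54 apart, columns 60 apart) whose colours change places; origin at the centre of its underside
- key_blue (a joint): travel of the blue key (tare), m: 0 = up, 0.006 = fully down at about 5 N; springs back
- key_blue_top (a point): centre of the top face of the blue key, a blue disc 28 across standing 10 above its black ring (44 across), 67 above the table when up; pressed straight down
- key_yellow (a joint): travel of the yellow key (weigh), m: 0 = up, 0.006 = fully down at about 5 N; springs back
- key_yellow_top (a point): centre of the top face of the yellow key, a yellow disc 28 across standing 10 above its black ring (44 across), 67 above the table when up; pressed straight down
- key_green (a joint): travel of the green key (print), m: 0 = up, 0.006 = fully down at about 5 N; springs back
- key_green_top (a point): centre of the top face of the green key, a green disc 28 across standing 10 above its black ring (44 across), 67 above the table when up; pressed straight down
- key_red (a joint): travel of the red key (clear, not to be pressed), m: 0 = up, 0.006 = fully down at about 5 N; springs back
- key_red_top (a point): centre of the top face of the red key, a red disc 28 across standing 10 above its black ring (44 across), 67 above the table when up; pressed straight down
- block_plain: kraft-wrapped block, the same size as the sample, with no band; bystander, origin at the centre of its underside
- block_dark: kraft-wrapped block, the same size as the sample, with a black band; bystander, origin at the centre of its underside
- core_a: grey concrete core, 50 across and 100 tall, upright; bystander, origin at the centre of its underside
- core_b: grey concrete core, 50 across and 100 tall, upright; bystander, origin at the centre of its underside
- tube: clear tube with a white cap, 36 across and 70 tall, upright; bystander, origin at the centre of its underside
- sieve: brass-coloured sieve pan, 76 across and 34 tall; bystander, origin at the centre of its underside
- brush: brush, 170 long, 42 wide, 20 tall, lying on its side along its own x; bystander, origin at the centre of its underside
Things that resemble listed ones, but are neither listed nor needed, are in the scene too. Leave any purple look-alike of the sample alone.

How it is judged:
By the outcome, as a careful person would: the job done as asked, in the order asked, and still so for the second after the job is handed in, with the robot touching nothing.
It also fails if it takes over 72 s, if anything falls off the work surface, if the arm or the gripper's body presses on something with over 40 N, if the wrist force passes 120 N, or if a joint passes its speed limit or range.

## Working session

There is one attempt and no reset: what is moved stays moved. The work goes in short steps, Python scripts to look and compute and a tool call to move; the robot and the scene stay as the last step left them, time stands still between calls to the robot, and variables do not carry over. Pictures are saved under pics/ and viewed, at most 10 in all, crops included, and the job is handed in when it is done.

Besides the shell and the picture viewer there is one more tool, called after "Request:" in YAML: its name, and indented under it one key for each argument. move_arm: Moves the arm, as the interface text tells. Its arguments: {"type":"object","properties":{"motion":{"type":"string"},"newtons":{"type":"number"}},"required":["motion"]}

```bash
ls; mkdir -p pics
python3 - <<'E'
from rig import robot
import cv2,numpy as np
for n in ["scene","side"]:
    p,d=robot.camera(n); cv2.imwrite(f"pics/{n}0.png",p[:,:,::-1]); np.save(f"pics/{n}0.npy",d)
    m=robot.camera_model(n); print(n,m)
o=robot.get_obs(); print(o)
E
```

```text
pics
scene {'mtx': array([[418.40260564,   0.        , 279.47111881],
       [  0.        , 418.40260564, 210.26844183],
       [  0.        ,   0.        ,   1.        ]]), 'position': array([ 1.18514228, -0.02970209,  0.80041401]), 'attitude': array([ 0.68078009,  0.64792965, -0.23083784, -0.25187205])}
side {'mtx': array([[433.47315207,   0.        , 274.8054268 ],
       [  0.        , 433.47315207, 212.2286508 ],
       [  0.        ,   0.        ,   1.        ]]), 'position': array([0.43996103, 0.84690298, 0.66477973]), 'attitude': array([-0.05794631,  0.87999888, -0.47009071,  0.03548118])}
{'time': 0.1, 'q': array([-1.41849127e+00,  5.28356509e-01,  1.43381097e+00, -2.50806443e-05,
        1.18138328e+00, -1.78499688e-01]), 'joint_velocities': array([-0.00028456, -0.00078594, -0.00152661, -0.00031727, -0.00042794,
        0.00013896]), 'joint_torque': array([-6.38520723e-04, -4.40984023e+01, -1.77151197e+01,  6.35001669e-02,
        5.34179772e-02, -3.76233982e-05]), 'position': array([ 0.20292237, -0.59044336,  0.22966802]), 'tool_rot': array([ 9.86350927e-01,  1.64653852e-01,  1.22682796e-06, -9.79122415e-04]), 'ft_force': array([-0.49792395,  0.506548  , -0.78238001]), 'moment': array([ 0.067522  , -0.01895149, -0.02275735]), 'grip_force': 0.0, 'grip_width': 0.08728982387683219}
```

View pics/scene0.png

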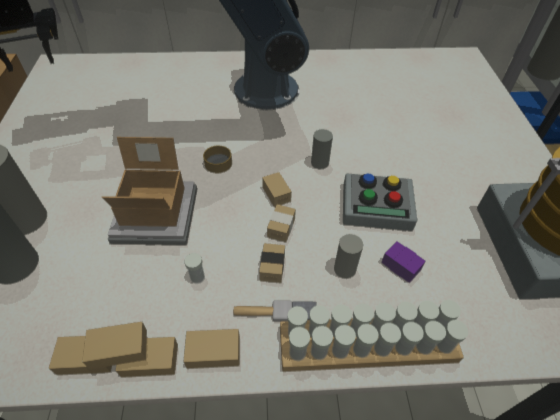

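View pics/side0.png

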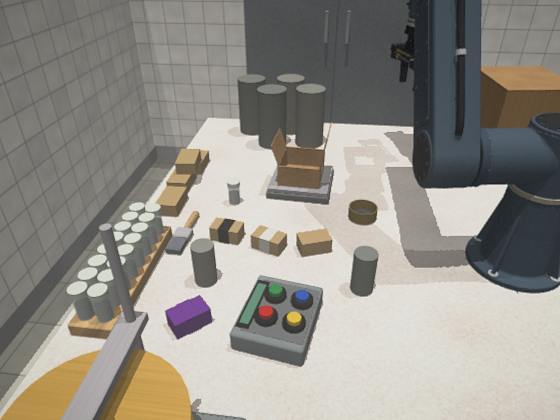

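The scene view shows the carton at (150,195), with the patched long flap upright at (148,153) and the short flap leaning out at (142,203). The keys are blue (368,180), yellow (393,182), green (369,196) and red (395,198). The white-banded sample is at (281,222), between the plain block (277,188) and the dark one (272,262). In the side view the sample is at (268,239), the carton at (300,165) and the console at (278,317).

```bash
cat > h.py <<'E'
import numpy as np,cv2
from scipy.spatial.transform import Rotation as R
from rig import robot
def p2w(m,uv,d):
    uv=np.atleast_2d(uv).astype(float); K=m["mtx"]; d=np.broadcast_to(d,len(uv))
    c=np.c_[(uv[:,0]-K[0,2])/K[0,0],(uv[:,1]-K[1,2])/K[1,1],np.ones(len(uv))]*d[:,None]
    return R.from_quat(m["attitude"]).apply(c)+m["position"]
def cloud(m,d):
    v,u=np.nonzero(d>0); return p2w(m,np.c_[u,v],d[v,u]),u,v
def tri(ms,uvs):  # least-squares ray intersection
    A=0;b=0;rs=[]
    for m,uv in zip(ms,uvs):
        r=p2w(m,uv,1)[0]-m["position"]; r/=np.linalg.norm(r); P=np.eye(3)-np.outer(r,r)
        A=A+P;b=b+P@m["position"];rs.append(P)
    x=np.linalg.solve(A,b); return x,[np.linalg.norm(P@(x-m["position"])) for P,m in zip(rs,ms)]
def proj(m,X):
    c=R.from_quat(m["attitude"]).inv().apply(np.atleast_2d(X)-m["position"])@m["mtx"].T; return c[:,:2]/c[:,2:]
E
python3 - <<'E'
from h import *
import colorsys
S={}
for n in["scene","side"]:
    m=robot.camera_model(n);d=np.load(f"pics/{n}0.npy");p=cv2.imread(f"pics/{n}0.png")
    w,u,v=cloud(m,d); S[n]=(m,d,p); hsv=cv2.cvtColor(p,cv2.COLOR_BGR2HSV)
    W=np.full(p.shape,np.nan);W[v,u]=w
    # keys
    for k,(lo,hi) in dict(blue=(105,125),yellow=(15,28),green=(50,80),red=(0,8)).items():
        h=hsv[...,0];M=(h>=lo)&(h<=hi)&(hsv[...,1]>130)&(hsv[...,2]>60)&(abs(W[...,2]-.067)<.004)&(W[...,1]>.1)
        vv,uu=np.nonzero(M); print(n,k,len(uu),np.c_[uu,vv].mean(0).round(1),np.nanmean(W[M],0).round(4)) if len(uu) else print(n,k,0)
    # block tops
    M=(abs(W[...,2]-.04)<.005)&(W[...,0]>.3)&(W[...,0]<.8)&(W[...,1]>-.2)&(W[...,1]<.2)
    k,L,st,ce=cv2.connectedComponentsWithStats(M.astype(np.uint8))
    for i in range(1,k):
        if st[i,4]>120:
            q=W[L==i]; r=cv2.minAreaRect((q[:,:2]*1000).astype(np.float32)); print(n,"blk",ce[i].round(),st[i,4],r,np.median(q[:,2]).round(4))
    t=W[(abs(W[...,2])<.01)]; print("table z",np.median(t[:,2]))
a=cv2.resize(S["scene"][2][120:250,95:225],(390,390),interpolation=2);b=cv2.resize(S["side"][2][115:215,255:355],(390,390),interpolation=2)
cv2.imwrite("pics/c1.png",np.hstack([a,b]))
a=cv2.resize(S["scene"][2][165:245,235:335],(400,320),interpolation=2);b=cv2.resize(S["side"][2][205:285,220:320],(400,320),interpolation=2)
cv2.imwrite("pics/c2.png",np.hstack([a,b]))
E
```

```text
scene blue 67 [368.3 177.5] [0.4778 0.2355 0.0681]
scene yellow 77 [392.9 179.9] [0.4882 0.2942 0.0679]
scene green 66 [368.9 193.3] [0.5302 0.2267 0.0686]
scene red 88 [394.2 196.2] [0.5414 0.2852 0.0679]
scene blk [276. 185.] 458 ((465.16534423828125, 10.03696060180664), (78.26925659179688, 48.43441390991211), 21.782976150512695) 0.0415
scene blk [281. 219.] 560 ((575.0208129882812, 16.06584358215332), (49.43958282470703, 77.71296691894531), 70.97418212890625) 0.0417
scene blk [272. 259.] 676 ((684.8284301757812, -9.745704650878906), (48.93081283569336, 77.89350891113281), 80.10096740722656) 0.0418
table z 0.0016972663129967147
side blue 103 [301.6 294.4] [0.4756 0.2388 0.0679]
side yellow 146 [293.6 317.7] [0.4852 0.2993 0.0675]
side green 1 [279. 286.] [0.5216 0.2232 0.0698]
side red 136 [265.4 311.3] [0.5382 0.2905 0.0675]
side blk [226. 226.] 405 ((684.176025390625, -7.357818603515625), (52.94833755493164, 76.86100006103516), 79.19355010986328) 0.0412
side blk [268. 235.] 447 ((574.069580078125, 19.65728759765625), (51.7768669128418, 76.88505554199219), 69.1857681274414) 0.041
side blk [314. 237.] 441 ((465.7117919921875, 14.261810302734375), (77.22882843017578, 50.297889709472656), 19.27861976623535) 0.0409
table z 0.0011137814795676437
```

View pics/c1.png

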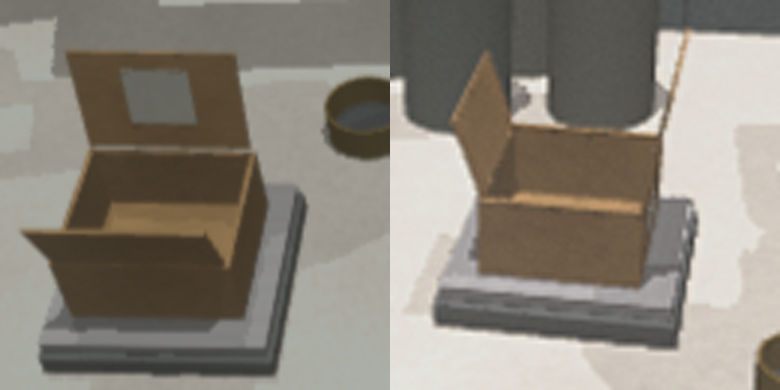

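View pics/c2.png

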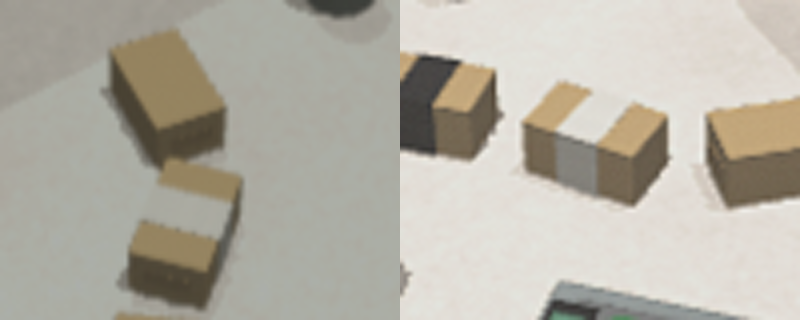

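The crops show the carton clearly. In the scene crop the patched long flap stands about upright on the robot side and the short flap leans outward towards the camera. The sample (scene 281,222) has clear space on both of its long sides. Next I'll fit the carton, the flaps and the obstacles.

Run:
```python
from h import *
def rect(q):
    r=cv2.minAreaRect((q[:,:2]*1000).astype(np.float32)); return np.round(r[0],1),np.round(r[1],1),round(r[2],1)
C={}
for n in["scene","side"]:
    m=robot.camera_model(n);d=np.load(f"pics/{n}0.npy");w,u,v=cloud(m,d);C[n]=w
    k=(w[:,0]>.35)&(w[:,0]<.75)&(w[:,1]>-.5)&(w[:,1]<-.2); w=w[k]; print(n,len(w))
    z=w[:,2]; print(" platform",rect(w[abs(z-.0365)<.003])); print(" rim",rect(w[abs(z-.098)<.003]), (abs(z-.098)<.003).sum())
    a=w[z>.105]; 
    print(" high x range",a.min(0).round(3),a.max(0).round(3))
    far=a[:,0]<np.median(w[abs(z-.0365)<.003][:,0])
    for nm,q in(("long",a[far]),("short",a[~far])):
        if len(q)<15: continue
        c=q.mean(0);N=np.linalg.svd(q-c)[2][2]; N*=np.sign(N[0]); print(" ",nm,len(q),c.round(4),N.round(3),"yaw",np.degrees(np.arctan2(N[1],N[0])).round(1),"ang",np.arctan2(np.hypot(*N[:2]),N[2]).round(3), q.min(0).round(3),q.max(0).round(3))
    w=C[n]; 
    M=(abs(w[:,2]-.101)<.004)&(w[:,0]>.25)&(w[:,0]<.85)&(w[:,1]>-.15)&(w[:,1]<.35); 
    im=np.zeros((700,700),np.uint8); ij=((w[M][:,:2]+[0,.35])*1000).astype(int); im[ij[:,0],ij[:,1]]=255
    im=cv2.dilate(im,np.ones((7,7)));k,L,st,ce=cv2.connectedComponentsWithStats(im)
    for i in range(1,k): print("  core",(ce[i][::-1]/1000-[0,.35]).round(3),st[i,2:])
```

```text
scene 18692
 platform (array([ 521.5, -288.2]), array([173.1, 175.6]), 86.3)
 rim (array([ 520.8, -288. ]), array([132.7, 124.7]), 87.0) 383
 high x range [ 0.441 -0.356  0.105] [ 0.606 -0.22   0.189]
  long 1826 [ 0.4599 -0.2849  0.1471] [0.764 0.013 0.645] yaw 1.0 ang 0.869 [ 0.441 -0.355  0.105] [ 0.583 -0.22   0.189]
  short 585 [ 0.5933 -0.2884  0.1372] [ 0.945 -0.059 -0.322] yaw -3.6 ang 1.899 [ 0.584 -0.356  0.106] [ 0.606 -0.229  0.159]Traceback (most recent call last):
  File "<stdin>", line 17, in <module>
IndexError: index 700 is out of bounds for axis 0 with size 700
```

Run:
```python
from h import *
def rect(q):
    r=cv2.minAreaRect((q[:,:2]*1000).astype(np.float32)); return np.round(r[0],1),np.round(r[1],1),round(r[2],1)
for n in["scene","side"]:
    m=robot.camera_model(n);d=np.load(f"pics/{n}0.npy");W,u,v=cloud(m,d)
    k=(W[:,0]>.35)&(W[:,0]<.75)&(W[:,1]>-.42)&(W[:,1]<-.16); w=W[k]; z=w[:,2]
    print(n," platform",rect(w[abs(z-.0365)<.003])," rim",rect(w[abs(z-.0975)<.002]), (abs(z-.0975)<.002).sum())
    a=w[(z>.104)&(z<.21)]
    for nm,q in(("long",a[a[:,0]<.49]),("short",a[a[:,0]>.56])):
        q=q[(q[:,1]>-.365)&(q[:,1]<-.21)];c=np.median(q,0)
        for _ in range(3): N=np.linalg.svd(q-c,full_matrices=False)[2][2]; q=q[abs((q-c)@N)<.006] ;c=q.mean(0)
        N*=np.sign(N[0]); print(" ",nm,len(q),c.round(4),"yaw",np.degrees(np.arctan2(N[1],N[0])).round(1),"ang",np.arccos(N[2]).round(3), q.min(0).round(3),q.max(0).round(3))
    w=W; M=(abs(w[:,2]-.101)<.004)&(w[:,0]>.25)&(w[:,0]<.85)&(w[:,1]>-.15)&(w[:,1]<.34); 
    im=np.zeros((900,700),np.uint8); ij=((w[M][:,:2]+[0,.35])*1000).astype(int); im[ij[:,0],ij[:,1]]=255
    im=cv2.dilate(im,np.ones((7,7)));k,L,st,ce=cv2.connectedComponentsWithStats(im)
    for i in range(1,k): print("  core",(ce[i][::-1]/1000-[0,.35]).round(3),st[i,2:])
```

```text
scene  platform (array([ 534.9, -269.8]), array([367.7, 217.2]), 0.2)  rim (array([ 520.4, -288. ]), array([132.7, 123.9]), 87.0) 293
  long 1779 [ 0.4559 -0.2837  0.148 ] yaw -3.8 ang 1.383 [ 0.441 -0.348  0.104] [ 0.47  -0.22   0.189]
  short 653 [ 0.5921 -0.2918  0.1343] yaw -3.6 ang 1.903 [ 0.577 -0.356  0.104] [ 0.606 -0.229  0.159]
  core [0.354 0.134] [  55   60 2487]
  core [0.696 0.151] [  56   58 2523]
  core [0.842 0.169] [ 320   25 6595]
side  platform (array([ 533.5, -265.8]), array([364.7, 207.9]), 0.5)  rim (array([ 520.4, -285.6]), array([140. , 118.7]), 85.8) 131
  long 67 [ 0.4557 -0.2464  0.159 ] yaw -3.1 ang 1.371 [ 0.443 -0.342  0.107] [ 0.468 -0.215  0.188]
  short 293 [ 0.5901 -0.2844  0.1318] yaw -3.8 ang 1.917 [ 0.576 -0.355  0.104] [ 0.604 -0.225  0.158]
  core [0.353 0.138] [  57   54 2501]
  core [0.695 0.154] [  57   56 2501]
  core [0.841 0.123] [ 233   25 4467]
  core [0.842 0.297] [  77   25 1481]
```

```bash
cat > plan.py <<'E'
import sys
from h import *
# args: waypoints "x,y,z,yang_deg" in world -> normalised tool shift/turn from present pose, and rows needed
o=robot.get_obs(); p=o["position"]; M=R.from_quat(o["tool_rot"]).as_matrix(); a0=np.degrees(np.arctan2(M[1,1],M[0,1]))
print("t",o["time"],"p",p.round(4),"yang",a0.round(1),"q6",o["q"][5].round(2),"w",round(o["grip_width"],4),"F",o["ft_force"].round(1))
M[:,2]=[0,0,-1]; last=p;la=a0
for s in sys.argv[1:]:
    x=np.array([float(t) for t in s.split(",")]); a=x[3] if len(x)>3 else a0
    d=(M.T@(x[:3]-p))/.2; da=(a-a0+180)%360-180
    n=max(np.linalg.norm(x[:3]-last)/.0417,abs(a-la)/7.16); last=x[:3];la=a
    print(d.round(4),round(-da/180,4),"rows %.1f"%n)
E
python3 plan.py .45,-.3,.27 .4767,.237,.12 .4767,.237,.078 .4767,.237,.067 .4767,.237,.12
```

```text
t 0.1 p [ 0.2029 -0.5904  0.2297] yang -71.0 q6 -0.18 w 0.0873 F [-0.5  0.5 -0.8]
[ 1.6402 -0.9726 -0.2017] -0.0 rows 9.2
[ 2.6383 -3.4672  0.5483] -0.0 rows 13.4
[ 2.6382 -3.4668  0.7583] -0.0 rows 1.0
[ 2.6382 -3.4667  0.8133] -0.0 rows 0.3
[ 2.6383 -3.4672  0.5483] -0.0 rows 1.3
```

Request:
move_arm:
  motion: "-1 1 -0.6 -0.1 0;-1 1 -0.6 -0.1 0;-1 1 -0.6 -0.1 0;-1 1 -0.6 -0.1 0;-1 1 -0.6 -0.1 0;-1 1 -0.6 -0.1 0;-1 1 -0.6 -0.1 0"
  newtons: 20

```text
time: 0.68
position: [0.3557, -0.4077, 0.2506]
tool_rot: [0.986, 0.167, 0.001, -0.002]
ft_force: [-0.0, 0.5, -0.8]
grip_width: 0.0484
grip_force: 0.0
```

Request:
move_arm:
  motion: "-1 0.7 -1 -0.05 0;-1 0.7 -1 -0.05 0;-1 0.7 -1 -0.05 0;-1 0.7 -1 -0.05 0;-1 0.7 -1 -0.05 0;-1 0.7 -1 -0.05 0;-1 0.7 -1 -0.05 0"

```text
time: 1.27
position: [0.4204, -0.1724, 0.2603]
tool_rot: [0.986, 0.167, -0.0, -0.002]
ft_force: [-0.2, -0.7, -0.2]
grip_width: 0.0038
grip_force: 0.0
```

Request:
move_arm:
  motion: "-1 0.5 -1 0 0;-1 0.5 -1 0 0;-1 0.5 -1 0 0;-1 0.5 -1 0 0;-1 0.5 -1 0 0;-1 0.5 -1 0 0;-1 0.5 -1 0 0"

```text
time: 1.85
position: [0.4505, 0.0457, 0.2604]
tool_rot: [0.986, 0.167, 0.0, -0.0]
ft_force: [0.2, -0.4, 0.4]
grip_width: 0.0003
grip_force: 0.0
```

```bash
python3 plan.py .4767,.237,.12 .4767,.237,.08 .4767,.237,.0665
```

```text
t 1.85 p [0.4505 0.0457 0.2604] yang -70.8 q6 1.09 w 0.0003 F [ 0.2 -0.4  0.4]
[ 0.4384 -0.8597  0.7018] -0.0 rows 5.7
[ 0.4384 -0.8596  0.9018] -0.0 rows 1.0
[ 0.4384 -0.8596  0.9693] -0.0 rows 0.3
```

Request:
move_arm:
  motion: "-1 0.44 -0.86 0.6 0;-1 0.44 -0.86 0.6 0;-1 0.44 -0.86 0.6 0;-1 0.44 -0.86 0.6 0;-1 0.44 -0.86 0.6 0;-1 0.44 -0.86 0.6 0;-1 0.44 -0.86 0.8 0;-1 0.44 -0.86 0.88 0;-1 0.44 -0.86 0.88 0;-1 0.44 -0.86 0.88 0"

```text
time: 2.68
position: [0.4779, 0.2332, 0.0836]
tool_rot: [0.986, 0.164, -0.001, 0.0]
ft_force: [0.1, 1.0, 0.3]
grip_width: 0.0005
grip_force: 0.0
```

```bash
python3 - <<'E'
from h import *
a=robot.camera("scene")[0][140:240,320:440,::-1];b=robot.camera("side")[0][250:370,220:340,::-1]
cv2.imwrite("pics/k1.png",np.hstack([cv2.resize(a,(400,400)),cv2.resize(b,(400,400))]))
E
python3 plan.py .4767,.237,.0665
```

```text
t 2.7833 p [0.4792 0.2339 0.0855] yang -71.1 q6 1.49 w 0.0006 F [ 0.6  0.2 -0.6]
[-0.0073 -0.0187  0.095 ] -0.0 rows 0.5
```

View pics/k1.png

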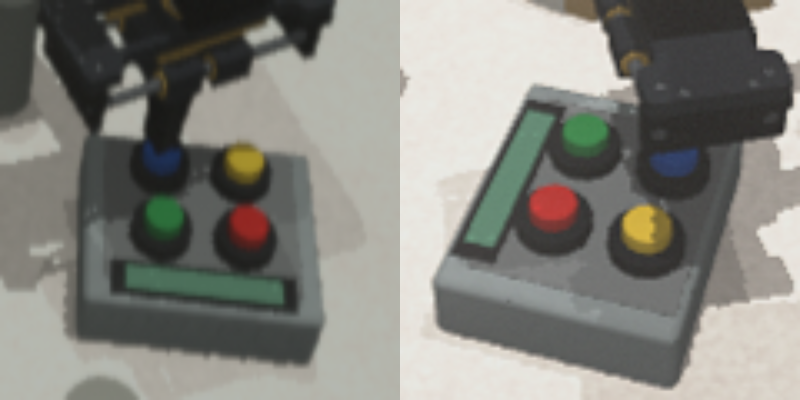

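The closed fingers stand over the blue key (left crop 160,155; right crop 675,155) and clear of the others. Pressing it now.

Request:
move_arm:
  motion: "-1 -0.005 0 0.05 0;-1 -0.005 0 0.08 0;-1 -0.005 0 0.095 0;-1 -0.005 0 0.095 0;-1 -0.005 0 0.095 0"

```text
time: 3.2
position: [0.4789, 0.2344, 0.0691]
tool_rot: [0.986, 0.165, 0.003, 0.0]
ft_force: [-1.3, -3.4, 22.5]
grip_width: 0.0005
grip_force: 11.2
```

Request:
move_arm:
  motion: "-1 0 0 -0.2 0;-1 0 0 -0.4 0.1;1 0 0 -0.5 0.217;1 0 0 -0.5 0.217;1 0 0 -0.5 0.217;1 0 0 -0.5 0.217;1 0 0 -0.5 0.217;1 0 0 -0.5 0.217"

```text
time: 3.87
position: [0.4765, 0.2344, 0.1658]
tool_rot: [0.985, -0.175, 0.0, -0.0]
ft_force: [0.1, -0.1, -0.0]
grip_width: 0.0328
grip_force: 0.0
```

```bash
python3 plan.py .5745,.018,.16,-110 .5745,.018,.085,-110 .5745,.018,.02,-110
```

```text
t 3.8667 p [0.4765 0.2344 0.1658] yang -110.2 q6 2.17 w 0.0328 F [ 0.1 -0.1 -0. ]
[0.8327 0.8469 0.029 ] -0.0009 rows 5.7
[0.8326 0.8469 0.404 ] -0.0009 rows 1.8
[0.8325 0.847  0.729 ] -0.0009 rows 1.6
```

Request:
move_arm:
  motion: "1 0.83 0.85 0.03 0;1 0.83 0.85 0.03 0;1 0.83 0.85 0.03 0;1 0.83 0.85 0.03 0;1 0.83 0.85 0.03 0;1 0.83 0.85 0.03 0;1 0.83 0.85 0.2 0;1 0.83 0.85 0.35 0;1 0.83 0.85 0.35 0;1 0.83 0.85 0.35 0"

```text
time: 4.7
position: [0.5725, 0.0179, 0.0942]
tool_rot: [0.985, -0.174, -0.002, 0.0]
ft_force: [0.4, 0.3, 0.6]
grip_width: 0.0863
grip_force: 0.0
```

```bash
python3 - <<'E'
from h import *
m=robot.camera_model("wrist");p,d=robot.camera("wrist"); 
for q in proj(m,[[.5745,.018,.04]]): p=cv2.circle(p.copy(),tuple(q.astype(int)),3,(255,0,0),1)
cv2.imwrite("pics/w1.png",p[:,:,::-1])
w,u,v=cloud(m,d);M=(abs(w[:,2]-.0405)<.004)&(abs(w[:,0]-.5745)<.07)&(abs(w[:,1]-.018)<.06);print(M.sum(),cv2.minAreaRect((w[M][:,:2]*1000).astype(np.float32)),np.median(w[M][:,2]))
E
python3 plan.py .5745,.018,.018,-110
```

```text
7466 ((578.5208740234375, 14.866500854492188), (57.4136962890625, 145.13739013671875), 78.93928527832031) 0.04010631143081435
t 4.75 p [0.574  0.018  0.0957] yang -110.0 q6 1.76 w 0.0863 F [ 2.  -0.1 -0.4]
[ 0.0028 -0.0009  0.3886] -0.0003 rows 1.9
```

View pics/w1.png

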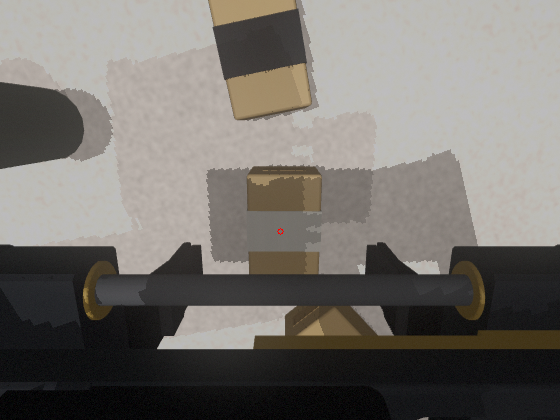

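The block is centred between the fingers, its sides at columns 247–321 and its band centre at about (283,231), matching the projected point. Descending and gripping.

Request:
move_arm:
  motion: "1 0 0 0.2 0;1 0 0 0.35 0;1 0 0 0.39 0;1 0 0 0.39 0;-1 0 0 0.39 0;-1 0 0 0.39 0;-1 0 0 0.39 0;-1 0 0 0.39 0;-1 0 0 0.39 0;-1 0 0 0.39 0;-1 0 0 0.39 0;-1 0 0 0.39 0"
  newtons: 30

```text
time: 5.75
position: [0.5743, 0.0177, 0.018]
tool_rot: [0.985, -0.175, 0.0, 0.0]
ft_force: [-0.5, -0.8, 2.9]
grip_width: 0.0477
grip_force: 30.0
```

Request:
move_arm:
  motion: "-1 0 0 -0.2 0;-1 0 0 -0.4 0;-1 0 0 -0.6 0;-1 0 0 -0.9 0;-1 0 0 -0.95 -0.091;-1 0 0 -0.95 -0.091;-1 0 0 -0.95 -0.091;-1 0 0 -0.95 -0.091;-1 0 0 -0.95 -0.091"

```text
time: 6.5
position: [0.573, 0.0181, 0.2066]
tool_rot: [0.999, -0.033, -0.001, -0.0]
ft_force: [-0.1, -0.1, -4.9]
grip_width: 0.0479
grip_force: 30.0
```

```bash
python3 plan.py .5205,-.287,.26,-93.6 .5205,-.287,.15,-93.6 .5205,-.287,.059,-93.6
```

```text
t 6.5 p [0.573  0.0181 0.2066] yang -93.8 q6 1.47 w 0.0479 F [-0.1 -0.1 -4.9]
[-0.1617  1.5394 -0.2671] -0.0011 rows 7.5
[-0.1602  1.5396  0.2829] -0.0011 rows 2.6
[-0.159   1.5398  0.7379] -0.0011 rows 2.2
```

Request:
move_arm:
  motion: "-1 -0.08 0.5 -0.27 0;-1 -0.08 0.9 -0.27 0;-1 -0.08 0.9 -0.27 0;-1 -0.08 0.9 -0.27 0;-1 -0.08 0.9 -0.27 0;-1 -0.08 0.9 -0.27 0;-1 -0.08 0.9 -0.27 0"

```text
time: 7.08
position: [0.5459, -0.1619, 0.2607]
tool_rot: [0.999, -0.035, -0.001, -0.001]
ft_force: [-0.1, 0.1, -4.0]
grip_width: 0.0478
grip_force: 30.0
```

```bash
python3 plan.py .5205,-.287,.26,-93.6 .5205,-.287,.15,-93.6 .5205,-.287,.059,-93.6; python3 -c "
from h import *
print(robot.camera_model('wrist')['position']-robot.get_obs()['position'])"
```

```text
t 7.0833 p [ 0.5459 -0.1619  0.2607] yang -94.0 q6 1.15 w 0.0478 F [-0.1  0.1 -4. ]
[-0.0832  0.6327  0.0033] -0.002 rows 3.1
[-0.0824  0.6334  0.5533] -0.002 rows 2.6
[-0.0817  0.634   1.0083] -0.002 rows 2.2
[ 0.07161581 -0.00626574  0.1540844 ]
```

Request:
move_arm:
  motion: "-1 -0.08 0.635 0 0;-1 -0.08 0.635 0 0;-1 -0.08 0.635 0 0;-1 -0.08 0.635 0 0;-1 -0.08 0.635 0 0;-1 -0.08 0.635 0.2 0;-1 -0.08 0.635 0.4 0;-1 -0.08 0.635 0.6 0;-1 -0.08 0.635 0.75 0;-1 -0.08 0.635 0.75 0;-1 -0.08 0.635 0.75 0"

```text
time: 8.0
position: [0.5213, -0.2832, 0.1096]
tool_rot: [0.999, -0.032, -0.002, -0.002]
ft_force: [-0.3, 0.5, -3.5]
grip_width: 0.0477
grip_force: 30.0
```

```bash
python3 - <<'E'
from h import *
a=robot.camera("scene")[0][100:250,75:225,::-1];b=robot.camera("side")[0][95:215,245:365,::-1]
cv2.imwrite("pics/p1.png",np.hstack([cv2.resize(a,(400,400)),cv2.resize(b,(400,400))]))
E
python3 plan.py .5205,-.287,.058,-93.6
```

```text
t 8.1 p [ 0.5239 -0.2861  0.1133] yang -93.6 q6 0.95 w 0.0482 F [-0.3 -1.1 -3.6]
[-0.0177  0.0052  0.2763] -0.0003 rows 1.3
```

View pics/p1.png

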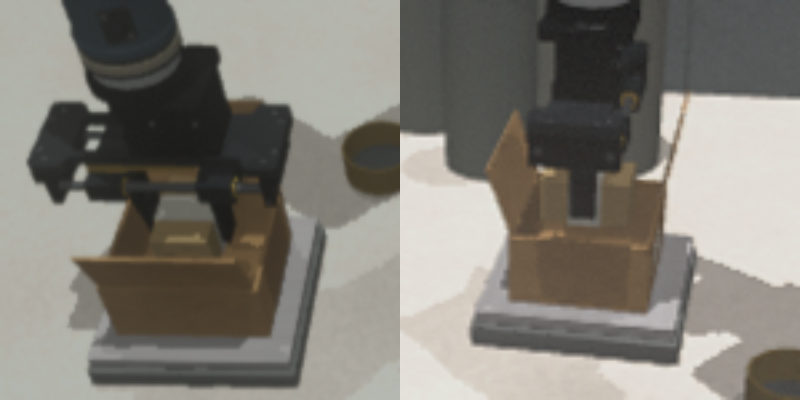

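The block hangs inside the opening (left crop 185,235; right crop 585,200), clear of the walls and flaps. Lowering gently.

Request:
move_arm:
  motion: "-1 -0.015 0.005 0.08 0;-1 -0.015 0.005 0.15 0;-1 -0.015 0.005 0.2 0;-1 -0.015 0.005 0.235 0;-1 -0.015 0.005 0.255 0;-1 -0.015 0.005 0.265 0;-1 -0.015 0.005 0.275 0;-1 -0.015 0.005 0.28 0;-1 -0.015 0.005 0.28 0"

```text
time: 8.85
position: [0.5198, -0.2876, 0.0569]
tool_rot: [0.999, -0.033, 0.001, 0.001]
ft_force: [-0.4, 1.3, 3.6]
grip_width: 0.0477
grip_force: 30.0
```

Request:
move_arm:
  motion: "0.45 0 0 0 0;0.45 0 0 0 0;0.45 0 0 0 0;0.45 0 0 0 0;0.45 0 0 0 0;0.45 0 0 0 0"

```text
time: 9.35
position: [0.5192, -0.2872, 0.0555]
tool_rot: [0.999, -0.033, -0.0, -0.0]
ft_force: [-0.1, 0.1, 0.4]
grip_width: 0.063
grip_force: 0.0
```

Request:
move_arm:
  motion: "0.45 0 0 -0.1 0;0.45 0 0 -0.25 0;0.45 0 0 -0.4 0;0.45 0 0 -0.6 0;-1 0 0 -0.8 0;-1 0 0 -1 0;-1 0 0 -1 0;-1 0 0 -1 0"

```text
time: 10.02
position: [0.5205, -0.2882, 0.2587]
tool_rot: [0.999, -0.032, 0.003, 0.002]
ft_force: [-0.3, 1.0, 0.2]
grip_width: 0.0436
grip_force: 0.0
```

```bash
python3 - <<'E'
from h import *
p,d=robot.camera("wrist");m=robot.camera_model("wrist")
w,u,v=cloud(m,d);M=(abs(w[:,2]-.079)<.006)&(abs(w[:,0]-.5205)<.05)&(abs(w[:,1]+.287)<.05);print(M.sum(),cv2.minAreaRect((w[M][:,:2]*1000).astype(np.float32)),np.median(w[M][:,2]))
E
python3 plan.py .64,-.2943,.24,-93.6  .64,-.2943,.135,-93.6
```

```text
3351 ((518.19287109375, -287.5544128417969), (48.509918212890625, 75.8785171508789), 85.73473358154297) 0.07666574432167811
t 10.0667 p [ 0.5192 -0.2872  0.2563] yang -93.7 q6 0.94 w 0.04 F [-0.3  0.  -1.2]
[ 0.605  -0.0039  0.0814] -0.0007 rows 2.9
[ 0.6044 -0.0044  0.6064] -0.0007 rows 2.5
```

Request:
move_arm:
  motion: "-1 0.6 0 0.05 0;-1 0.6 0 0.05 0;-1 0.6 0 0.05 0;-1 0.6 0 0.05 0;-1 0.6 0 0.3 0;-1 0.6 0 0.52 0;-1 0.6 0 0.52 0;-1 0.6 0 0.52 0;-1 0.6 0 0.52 0"

```text
time: 10.82
position: [0.6382, -0.2948, 0.1504]
tool_rot: [0.999, -0.033, -0.001, -0.001]
ft_force: [0.6, 0.3, 0.6]
grip_width: 0.0007
grip_force: 0.0
```

```bash
cat > fold.py <<'E'
import sys
from h import *
# fold.py short|long : tool-frame normalised shifts of TCP for the arc, from present pose
o=robot.get_obs();p=o["position"];e=np.array([np.cos(np.radians(-3.6)),np.sin(np.radians(-3.6)),0])
c=np.array([.5203,-.287,0])
sg,hz,r=(1,.0985,.045) if sys.argv[1]=="short" else(-1,.1025,.066)
H=c+sg*.058*e;print(p.round(4),"off hinge x",((p-H)@e).round(4),"lateral",((p-H)@np.array([-e[1],e[0],0])).round(4))
for t in [90,80,70,60,50,40,30,20,10,0]:
    s,h=r*np.cos(np.radians(t)),r*np.sin(np.radians(t))
    print(t,((sg*(-s+.0095)-(p-H)@e)/.2).round(3),((p[2]-(hz+.0095+h))/.2).round(3))
E
python3 fold.py short
```

```text
[ 0.6382 -0.2948  0.1504] off hinge x 0.0602 lateral -0.0004
90 -0.253 -0.013
80 -0.292 -0.01
70 -0.33 0.001
60 -0.366 0.017
50 -0.398 0.04
40 -0.426 0.067
30 -0.448 0.1
20 -0.465 0.135
10 -0.475 0.173
0 -0.478 0.212
```

Request:
move_arm:
  motion: "-1 -0.08 0 0 0;-1 -0.16 0 -0.01 0;-1 -0.25 0 -0.01 0;-1 -0.29 0 -0.01 0;-1 -0.33 0 0 0;-1 -0.365 0 0.015 0;-1 -0.4 0 0.04 0;-1 -0.425 0 0.065 0;-1 -0.45 0 0.1 0;-1 -0.465 0 0.135 0"

```text
time: 11.65
position: [0.5455, -0.2888, 0.1236]
tool_rot: [0.999, -0.033, -0.0, -0.0]
ft_force: [-0.6, -0.3, -0.2]
grip_width: 0.0007
grip_force: 0.2
```

```bash
python3 fold.py short
python3 - <<'E'
from h import *
a=robot.camera("scene")[0][100:250,75:225,::-1];b=robot.camera("side")[0][95:215,245:365,::-1]
cv2.imwrite("pics/f1.png",np.hstack([cv2.resize(a,(400,400)),cv2.resize(b,(400,400))]))
E
```

```text
[ 0.5455 -0.2888  0.1236] off hinge x -0.0328 lateral -0.0002
90 0.211 -0.147
80 0.172 -0.144
70 0.134 -0.133
60 0.099 -0.117
50 0.067 -0.094
40 0.039 -0.067
30 0.017 -0.034
20 -0.0 0.001
10 -0.01 0.039
0 -0.014 0.078
```

View pics/f1.png

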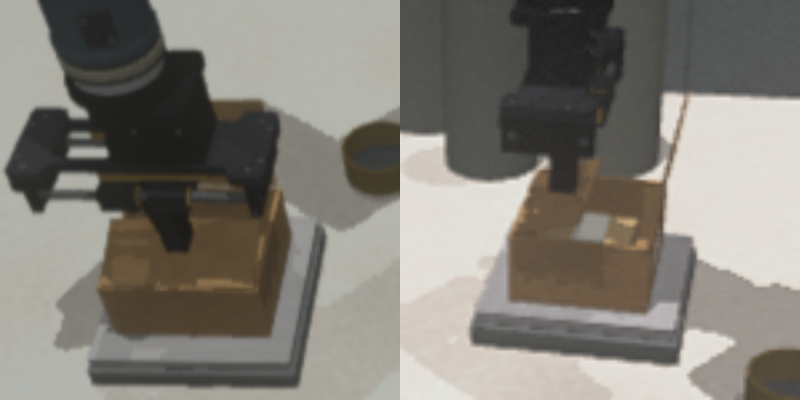

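The short flap (left crop 180,225; right crop 570,170) follows the finger and slopes in at about 20°. Pressing it down level.

Request:
move_arm:
  motion: "-1 -0.01 0 0.02 0;-1 -0.01 0 0.04 0;-1 -0.015 0 0.06 0;-1 -0.015 0 0.08 0;-1 -0.015 0 0.09 0;-1 -0.015 0 0.095 0;-1 -0.015 0 0.095 0"

```text
time: 12.33
position: [0.5433, -0.2889, 0.1083]
tool_rot: [0.999, -0.032, 0.0, 0.0]
ft_force: [-4.8, 2.2, 15.2]
grip_width: 0.0008
grip_force: 8.0
```

Request:
move_arm:
  motion: "-1 0 0 -0.2 0;-1 0 0 -0.4 0;-1 0 0 -0.6 0;-1 0 0 -0.75 0;-1 -0.2 0 -0.75 0;-1 -0.4 0 -0.75 0;-1 -0.6 0 -0.75 0;-1 -0.75 0 -0.75 0;-1 -0.75 0 -0.75 0;-1 -0.75 0 -0.55 0;-1 -0.75 0 -0.36 0;-1 -0.75 0 -0.36 0"

```text
time: 13.33
position: [0.3907, -0.276, 0.1723]
tool_rot: [0.999, -0.033, -0.004, -0.005]
ft_force: [-0.0, 1.5, -0.9]
grip_width: 0.0005
grip_force: 0.0
```

```bash
python3 fold.py long
python3 - <<'E'
from h import *
for n in["scene","side"]:
    d=robot.camera(n)[1];w,u,v=cloud(robot.camera_model(n),d)
    rel=w-[.5203,-.287,0]; t=np.radians(-3.6);X=rel[:,0]*np.cos(t)+rel[:,1]*np.sin(t);Y=-rel[:,0]*np.sin(t)+rel[:,1]*np.cos(t)
    for lo,hi in((.0,.02),(.02,.04),(.04,.058)):
        M=(X>lo)&(X<hi)&(abs(Y)<.05)&(w[:,2]<.2);print(n,lo,M.sum(),np.median(w[M][:,2]).round(4) if M.any() else None)
E
```

```text
[ 0.3907 -0.276   0.1723] off hinge x -0.0721 lateral 0.0028
90 0.313 -0.029
80 0.37 -0.024
70 0.426 -0.009
60 0.478 0.016
50 0.525 0.049
40 0.566 0.089
30 0.599 0.136
20 0.623 0.189
10 0.638 0.244
0 0.643 0.301
scene 0.0 295 0.1018
scene 0.02 299 0.1018
scene 0.04 310 0.1016
side 0.0 122 0.1013
side 0.02 106 0.1013
side 0.04 94 0.1014
```

```bash
python3 fold.py long
```

```text
[ 0.3934 -0.2786  0.1769] off hinge x -0.0692 lateral 0.0004
90 0.298 -0.006
80 0.356 -0.001
70 0.411 0.014
60 0.463 0.038
50 0.51 0.071
40 0.551 0.112
30 0.584 0.159
20 0.608 0.211
10 0.623 0.267
0 0.628 0.324
```

Request:
move_arm:
  motion: "-1 0.1 0 0 0;-1 0.2 0 0 0;-1 0.3 0 0 0;-1 0.355 0 0 0;-1 0.41 0 0.015 0;-1 0.465 0 0.04 0;-1 0.51 0 0.07 0;-1 0.55 0 0.11 0;-1 0.585 0 0.16 0;-1 0.61 0 0.21 0;-1 0.61 0 0.21 0"

```text
time: 14.35
position: [0.5146, -0.286, 0.1326]
tool_rot: [0.999, -0.032, -0.002, -0.001]
ft_force: [0.5, -0.8, -0.6]
grip_width: 0.0005
grip_force: 0.0
```

```bash
python3 fold.py long
python3 - <<'E'
from h import *
a=robot.camera("scene")[0][100:250,75:225,::-1];b=robot.camera("side")[0][95:215,245:365,::-1]
cv2.imwrite("pics/f2.png",np.hstack([cv2.resize(a,(400,400)),cv2.resize(b,(400,400))]))
E
```

```text
[ 0.5146 -0.286   0.1326] off hinge x 0.0523 lateral 0.0006
90 -0.309 -0.227
80 -0.251 -0.222
70 -0.196 -0.207
60 -0.144 -0.183
50 -0.097 -0.15
40 -0.056 -0.109
30 -0.023 -0.062
20 0.001 -0.01
10 0.016 0.046
0 0.021 0.103
```

View pics/f2.png

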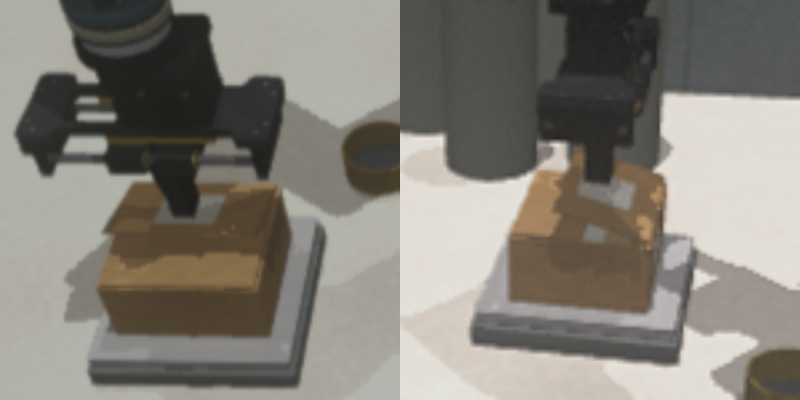

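The short flap lies flat and the long flap (patch at left crop 190,212) is about 20° from closed under the finger. Pressing it down.

Request:
move_arm:
  motion: "-1 0.01 0 0.025 0;-1 0.015 0 0.05 0;-1 0.02 0 0.075 0;-1 0.02 0 0.1 0;-1 0.02 0 0.115 0;-1 0.02 0 0.12 0;-1 0.02 0 0.12 0"

```text
time: 15.03
position: [0.5189, -0.2871, 0.1124]
tool_rot: [0.999, -0.032, -0.0, -0.0]
ft_force: [-2.2, 0.6, 5.5]
grip_width: 0.0005
grip_force: 3.1
```

Request:
move_arm:
  motion: "-1 0 0 -0.2 0;-1 0 0 -0.4 0;-1 0 -0.2 -0.5 0;-1 0 -0.4 -0.5 0;-1 0 -0.6 -0.5 0;-1 0 -0.8 -0.5 0;-1 0 -1 -0.5 0;-1 0 -1 -0.5 0;-1 0 -1 -0.5 0"

```text
time: 15.78
position: [0.5318, -0.0854, 0.2115]
tool_rot: [1.0, -0.03, -0.0, 0.0]
ft_force: [0.2, 0.0, -0.3]
grip_width: 0.0003
grip_force: 0.0
```

```bash
python3 - <<'E'
from h import *
for n in["scene","side"]:
    d=robot.camera(n)[1];w,u,v=cloud(robot.camera_model(n),d)
    rel=w-[.5203,-.287,0]; t=np.radians(-3.6);X=rel[:,0]*np.cos(t)+rel[:,1]*np.sin(t);Y=-rel[:,0]*np.sin(t)+rel[:,1]*np.cos(t)
    for lo,hi in((-.055,-.03),(-.03,0),(0,.022),(.035,.055)):
        M=(X>lo)&(X<hi)&(abs(Y)<.05)&(w[:,2]<.2);print(n,lo,M.sum(),np.median(w[M][:,2]).round(4) if M.any() else None)
E
python3 plan.py .4867,.2967,.16 .4867,.2967,.085 .529,.2287,.085
```

```text
scene -0.055 323 0.106
scene -0.03 411 0.1059
scene 0 325 0.1057
scene 0.035 313 0.1016
side -0.055 141 0.1052
side -0.03 169 0.1054
side 0 118 0.1056
side 0.035 58 0.1011
t 15.8833 p [ 0.5324 -0.0881  0.2116] yang -93.7 q6 1.26 w 0.0004 F [-0.5 -0.3  0.2]
[-0.3526 -1.9056  0.2578] -0.0 rows 9.4
[-0.3528 -1.9059  0.6328] -0.0 rows 1.8
[-0.1198 -1.5803  0.6328] -0.0 rows 1.9
```

Both views give the long flap level at 0.1055 across its length, with the short flap at 0.1015 beneath it, so the carton is closed flat. Moving to yellow.

Request:
move_arm:
  motion: "-1 -0.18 -0.95 0 0;-1 -0.18 -0.95 0 0;-1 -0.18 -0.95 0 0;-1 -0.18 -0.95 0 0;-1 -0.18 -0.95 0 0;-1 -0.18 -0.95 0 0;-1 -0.18 -0.95 0 0"

```text
time: 16.47
position: [0.5091, 0.1039, 0.2115]
tool_rot: [0.999, -0.032, 0.0, 0.0]
ft_force: [-0.1, -0.4, 0.3]
grip_width: 0.0006
grip_force: 0.0
```

Request:
move_arm:
  motion: "-1 -0.17 -0.95 0 0;-1 -0.17 -0.95 0 0;-1 -0.17 -0.95 0 0;-1 -0.17 -0.95 0 0;-1 -0.17 -0.95 0 0;-1 -0.17 -0.95 0 0;-1 -0.17 -0.95 0.2 0;-1 -0.17 -0.95 0.4 0;-1 -0.17 -0.95 0.6 0;-1 -0.17 -0.95 0.6 0;-1 -0.17 -0.95 0.6 0;-1 -0.17 -0.95 0.6 0"

```text
time: 17.47
position: [0.4893, 0.295, 0.093]
tool_rot: [0.999, -0.034, 0.001, -0.0]
ft_force: [0.5, 0.1, 0.6]
grip_width: 0.0004
grip_force: 0.0
```

```bash
python3 plan.py .4867,.2967,.0665 .4867,.2967,.12
```

```text
t 17.4667 p [0.4893 0.295  0.093 ] yang -93.9 q6 1.99 w 0.0004 F [0.5 0.1 0.6]
[-0.014  -0.0075  0.1327] -0.0 rows 0.6
[-0.0133 -0.0078 -0.1348] -0.0 rows 1.3
```

Request:
move_arm:
  motion: "-1 -0.01 -0.005 0.05 0;-1 -0.01 -0.005 0.1 0;-1 -0.01 -0.005 0.125 0;-1 -0.01 -0.005 0.135 0;-1 -0.01 -0.005 0.135 0;-1 -0.01 -0.005 0.135 0"

```text
time: 17.97
position: [0.4873, 0.2978, 0.0691]
tool_rot: [0.999, -0.032, 0.003, -0.001]
ft_force: [-2.3, -3.0, 22.6]
grip_width: 0.001
grip_force: 11.2
```

Request:
move_arm:
  motion: "-1 0 0 -0.1 0;-1 0 0 -0.2 0;-1 0 0 -0.2 0;-1 0 0 -0.2 0;-1 0 0 -0.2 0"

```text
time: 18.38
position: [0.4846, 0.2972, 0.1045]
tool_rot: [0.999, -0.032, -0.0, 0.0]
ft_force: [-0.5, 0.3, -0.1]
grip_width: 0.0007
grip_force: 0.0
```

```bash
python3 plan.py .529,.2287,.105 .529,.2287,.085 .529,.2287,.0665
```

```text
t 18.3833 p [0.4846 0.2972 0.1045] yang -93.7 q6 1.99 w 0.0007 F [-0.5  0.3 -0.1]
[ 0.2435  0.3274 -0.0026] -0.0 rows 2.0
[0.2435 0.3274 0.0974] -0.0 rows 0.5
[0.2435 0.3274 0.1899] -0.0 rows 0.4
```

Yellow bottomed out at z 0.069 under 22 N and has been released. Next is green.

Request:
move_arm:
  motion: "-1 0.24 0.325 0 0;-1 0.24 0.325 0 0;-1 0.24 0.325 0 0;-1 0.24 0.325 0 0;-1 0.24 0.325 0 0;-1 0.24 0.325 0.05 0;-1 0.24 0.325 0.05 0;-1 0.24 0.325 0.05 0"

```text
time: 19.05
position: [0.5271, 0.23, 0.0934]
tool_rot: [0.999, -0.032, -0.001, 0.0]
ft_force: [0.0, -1.2, -0.3]
grip_width: 0.0002
grip_force: 0.0
```

```bash
python3 plan.py .529,.2287,.0665
```

```text
t 19.05 p [0.5271 0.23   0.0934] yang -93.6 q6 1.85 w 0.0002 F [ 0.  -1.2 -0.3]
[0.0101 0.0056 0.1343] -0.0 rows 0.6
```

Request:
move_arm:
  motion: "-1 0.01 0.005 0.05 0;-1 0.01 0.005 0.1 0;-1 0.01 0.005 0.125 0;-1 0.01 0.005 0.135 0;-1 0.01 0.005 0.135 0;-1 0.01 0.005 0.135 0"

```text
time: 19.55
position: [0.5313, 0.2286, 0.0693]
tool_rot: [0.999, -0.032, 0.001, -0.0]
ft_force: [-2.6, 0.4, 13.7]
grip_width: 0.0004
grip_force: 7.1
```

Request:
move_arm:
  motion: "-1 0 0 -0.15 0;-1 0 0 -0.35 0;-1 0 0 -0.55 0;-1 0 0 -0.7 0;-1 0 0 -0.7 0;-1 0 0 -0.7 0;-1 0 0 -0.7 0"

```text
time: 20.13
position: [0.5297, 0.228, 0.2065]
tool_rot: [0.999, -0.032, -0.001, 0.0]
ft_force: [-1.1, -0.3, -0.3]
grip_width: 0.0004
grip_force: 0.0
```

Run:
```python
from h import *
p,d=robot.camera("scene");cv2.imwrite("pics/end.png",p[:,:,::-1]);print(robot.get_obs()["time"])
```

```text
20.1833
```

View pics/end.png

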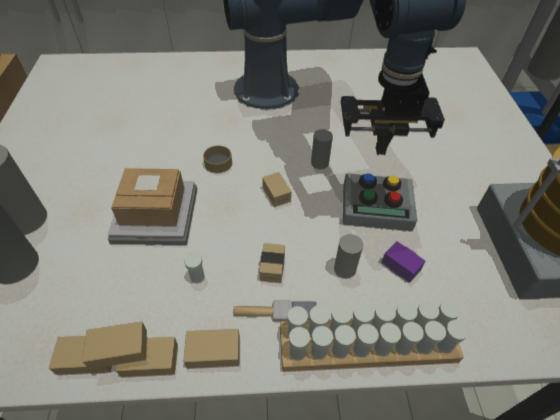

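The carton is closed at (150,195), all keys are up at (368–395,180–198), the bystanders are in place and the arm is clear. Green also bottomed out (13.7 N against a spring of about 5 N).

```bash
python3 -c "
from rig import robot
print(robot.hand_in())"
```

```text
the job is handed in; nothing more can be done
None
```

The job is handed in at about 20 s: scale tared with blue, sample set flat in the carton, short then long flap closed flat, then yellow and green pressed fully and released, with red and the bystanders untouched; no verdict was returned.

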